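Build up the filter unit on its stand

ROBOT

A 6-joint arm with a two-finger parallel gripper is mounted at the origin on the work surface. World frame = base frame: x ahead of the robot, y to its left, z up, the work surface at z = 0. Lengths are in mm, angles in rad, forces in N, time in s.
With the tool pointing down it reaches from about 350 to 775 mm from the base axis. Payload 7.3 kg.
Tool frame: the origin (TCP) lies at the very end of the fingers, on their centre line; the grasp point (between the pads) lies 19 mm behind it (bot.grip_point_offset is the distance from the TCP to the grasp point, in mm); z points along the fingers, y is the line along which they close (so a half turn about z gives the same grasp; the last joint's range is limited). The gripper opens to 92 mm and grips with 3 to 60 N. Pads are 19 mm wide; open, the fingers measure 130 mm over their backs; the gripper's body (75 mm by 190 mm) begins 47 mm behind the grasp point.
Start: joints at [1.166, 0.342, 1.524, -0, 1.275, -0.146], TCP at [134.343, 507.54, 226.741] pointing down, gripper open.
Joint ranges: [-2.53, 2.53], [-0.77, 2.02], [0.04, 2.7], [-1, 4.14], [0.28, 2.66], [-3.11, 3.11]. Speed limits (rad/s): [2.57, 2.57, 3.14, 3.14, 3.14, 3.14].

INTERFACE

Orientations are given as [roll, pitch, yaw] about the fixed x, y, z axes, in that order (R = Rz(yaw) Ry(pitch) Rx(roll)).
In Python, from plant import bot gives the robot as it stands. The module is installed in compiled form; this text tells all that it offers.
- The arm moves only by the shell command python3 -m jog 'ROWS' [OPENING]. ROWS is JSON, a list of rows, each a list of 6 numbers: the shift along the tool's x, y, z in mm, then the turn, a rotation vector about the tool's x, y, z in rad. In form: [[dx, dy, dz, rx, ry, rz], ...]. A call has 1 to 12 rows; each row shifts and turns the commanded pose from where the row before left it, along the tool's axes as they then stand; what a row does not reach is not made up. A row lasts 1/10 s, in which the tool goes at most 50 mm and 8.59 degrees, less where a joint would pass 70% of its speed; a pose out of reach is approached as far as the arm can. A call with a gripper value outside its range is refused whole. OPENING is the opening in per cent of the stroke, from 0 (shut) to 100 (fully open), set as the call begins (- or left out, the last holds). The fingers move at their own pace and stop on an object; the grip force is fixed at half the most. Time passes only in rows, so rows that do not move let the fingers close. It gives the time, the measured TCP pose, the force, the opening and the grip force at its end, in the units of the state.
- bot.get_obs(): the state, without advancing time (a new reading comes with each control period).
- bot.capture(name): name is "scene" or "top"; returns the picture (384x512x3 uint8, red, green, blue); there is no depth.
- bot.camera_model(name): a dict with "fx", "fy", "cx", "cy" (pixels), "position" and "orientation" of the camera in the world. Camera axes: x right, y down, z forward; pixel columns grow to the right and rows downward; lengths in mm; the calibration is good to about 2 mm. A picture is of the moment at which its call begins. camera_model takes no time and is no camera call.
- bot.close_job(): hands the job in; it is judged then, once.
Trained networks look in the newest picture that a camera, given by its name, has taken for a name from the list of things; names that differ only in an ending like _2 or _b are one class to them, and where a whole thing is asked for, a point or a joint stands for the part that bears it (a point fixed in the world has none). Each returns a list of dicts, best first, with "p" (0 to 1); they miss things now and then, are a little off and sometimes report something else, mostly with a low value. They report only what shows in the picture. A call takes as long as a camera call.
- bot.outline_of(target, camera): "mask" (384x512 bool, what is visible of it) and "pixel" ([column, row] in pixels, amid what is visible of it).
The state is a dict: "time": time; "joint_positions": joint angles; "dq": joint speeds; "tau": joint torques, N m; "tool_pos": TCP position; "tcp_rot": TCP orientation; "contact_force": force on the tool from outside, world axes, zero at the start; "moment": the same for the moment, N m; "grip_width": finger opening in mm; "finger_force": force on a finger pad.
Only numpy, scipy, OpenCV 4.12 (cv2) and the standard library are available. Lean on these libraries where they do the work, as an engineer would, in place of code of your own. Each camera call takes 0.05 s, during which the arm holds its last target. There are 200 camera calls.

TASK

Build up the filter unit on the steel stand, one part at a time: first the black rubber collar, then the perforated steel screen, then the tall white funnel, and last the lid with the knob. Each part goes plug down into the socket of the one before, upright and fully home; leave the jar, the beaker, the carton and the wash bottle where they are.

Things in the scene. Friction and masses are not known exactly. Their poses are not given: they have to be found in the camera images.
- stand_mouth (a point): Fixed steel filter stand: round foot 96 mm across, a column, and a head 62 mm across; 60 mm high, with a short hose nozzle low on one side (reaching 58 mm from the axis at a height of 25 mm). Its top has a round socket 42 mm across and 12 mm deep. This point is the centre of the socket's mouth, level with the top of the stand (60 mm above the bench); z is up.
- collar_mid (a point): Loose black rubber collar: a disc 62 mm across and 18 mm high (flat top). Below it carries a round plug 36 mm across and 9 mm long with a chamfered foot, on which it stands on the bench (plug down) at the start. Its top has a round socket 42 mm across and 11 mm deep. 27 mm high in all with the plug; the point is on its axis half-way up, 13.5 mm above the foot of the plug; z is its axis, up.
- screen_mid (a point): Loose steel support screen: a disc 56 mm across and 16 mm high, with rows of small dark holes in the floor of its socket. Below it carries a round plug 36 mm across and 9 mm long with a chamfered foot, on which it stands on the bench (plug down) at the start. Its top has a round socket 42 mm across and 11 mm deep. 25 mm high in all with the plug; the point is on its axis half-way up, 12.5 mm above the foot of the plug; z is its axis, up.
- funnel_mid (a point): Loose white plastic funnel: an upright open cylinder 56 mm across and 70 mm high with three thin grey rings around it. Below it carries a round plug 36 mm across and 9 mm long with a chamfered foot, on which it stands on the bench (plug down) at the start. Its open top is a round mouth 42 mm across and 60 mm deep. 79 mm high in all with the plug; the point is on its axis half-way up, 39.5 mm above the foot of the plug; z is its axis, up.
- lid_mid (a point): Loose lid: a flat white disc 60 mm across and 6 mm thick with an upright round grey knob, 22 mm across and 20 mm high, in the middle of its top. Below it carries a round plug 36 mm across and 9 mm long with a chamfered foot, on which it stands on the bench (plug down) at the start. 35 mm high in all with plug and knob; the point is on its axis half-way up, 17.5 mm above the foot of the plug (2.5 mm above the top of the disc); z is its axis, up.
- jar_mid (a point): Bystander: small closed jar, 48 mm across and 60 mm high, standing; the point is its centre, half-way up.
- beaker_mid (a point): Bystander: empty glass beaker, 70 mm across and 70 mm high, standing; the point is its centre, half-way up.
- washbottle_mid (a point): Bystander: white bottle with a grey cap, 64 mm across and 170 mm high, standing; the point is its centre, half-way up.
- carton_mid (a point): Bystander: small square carton of filter papers with a paper-white upper part, 60 x 60 mm and 30 mm high, lying flat; the point is its centre, half-way up.

How it is judged (in metres and radians):
On the way, in this order (a step that is already met when the one before it is completed fails the run):
1. the rubber collar is home in the stand (horizontal distance between collar_mid and stand_mouth below 0.006 m and z of collar_mid in the frame of stand_mouth between 0.0005 and 0.0085 m and angle between collar_mid's own z axis and vertical below 0.08 rad), for 0.2 s.
2. the screen is home in the collar (horizontal distance between screen_mid and collar_mid below 0.006 m and z of screen_mid in the frame of stand_mouth between 0.0175 and 0.0255 m and angle between screen_mid's own z axis and vertical below 0.08 rad), for 0.2 s.
3. the funnel is home on the screen (horizontal distance between funnel_mid and screen_mid below 0.006 m and z of funnel_mid in the frame of stand_mouth between 0.0605 and 0.0685 m and angle between funnel_mid's own z axis and vertical below 0.08 rad), for 0.2 s.
4. the lid is home on the funnel (horizontal distance between lid_mid and funnel_mid below 0.006 m and z of lid_mid in the frame of stand_mouth between 0.1085 and 0.1165 m and angle between lid_mid's own z axis and vertical below 0.08 rad), for 0.2 s.
At the end, for the whole second after the job is handed in: Collar, screen, funnel and lid stand on the stand in this order from the bottom up, each centred within 6 mm on the one below it, within 4 mm of its fully home height and within 0.08 rad of upright, all at rest and released (all of step 1 and all of step 2 and all of step 3 and all of step 4 and linear speed of each of collar, screen, funnel, lid below 0.02 m/s); the robot touches nothing.
It fails at once if the jar is moved by more than 25 mm (distance of jar_mid from where it was at the start of the episode above 0.025 m).
It fails at once if the beaker is moved by more than 25 mm (distance of beaker_mid from where it was at the start of the episode above 0.025 m).
It fails at once if the wash bottle is moved by more than 25 mm (distance of washbottle_mid from where it was at the start of the episode above 0.025 m).
It fails at once if the carton is moved by more than 25 mm (distance of carton_mid from where it was at the start of the episode above 0.025 m).
It also fails if it takes over 115 s, if anything falls off the work surface, if the arm or the gripper's body presses on something with over 40 N, if the wrist force passes 120 N, or if a joint passes its speed limit or range.

## Working session

There is one attempt and no reset: what is moved stays moved. The work goes in short steps, Python scripts to look and compute and a shell command to move; the robot and the scene stay as the last step left them, time stands still between calls to the robot, and variables do not carry over. Pictures are saved under pics/ and viewed, at most 14 in all, crops included, and the job is handed in when it is done.

```bash
mkdir -p pics
python3 - <<'E'
from plant import bot
import cv2
for c in("scene","top"):
    m=bot.camera_model(c);print(c,m)
    cv2.imwrite(f"pics/{c}0.png",bot.capture(c)[:,:,::-1])
print(bot.get_obs())
E
```

```text
scene {'fx': 422.27572118886155, 'fy': 422.27572118886155, 'cx': 250.66008661611468, 'cy': 191.05751548496247, 'position': array([1375.20867301, -186.60162676,  636.06758009]), 'orientation': array([-2.1715788 ,  0.01046939,  1.45644642])}
top {'fx': 403.9552583453266, 'fy': 403.9552583453266, 'cx': 258.439548743101, 'cy': 186.5395651827604, 'position': array([ 411.14636964, -108.08166168, 1068.50855233]), 'orientation': array([-2.96117598,  0.02376584, -1.54717868])}
{'time': 0.1, 'joint_positions': array([ 1.16599910e+00,  3.42612989e-01,  1.52491433e+00,  5.15268851e-06,
        1.27542199e+00, -1.46005904e-01]), 'dq': array([-7.57262628e-05, -1.51268393e-03, -2.25025695e-03, -6.20914277e-04,
        6.71758525e-04, -1.19857351e-03]), 'tau': array([ 1.25559502e-03, -4.32011926e+01, -2.44689399e+01,  7.18355994e-02,
        5.26324112e-02, -4.84924237e-05]), 'tool_pos': array([134.18785372, 507.18191836, 226.13776179]), 'tcp_rot': array([-3.14025115e+00, -2.02251401e-04,  2.88279969e+00]), 'contact_force': array([ 0.17214537, -0.64781769,  0.124108  ]), 'moment': array([-0.02525946,  0.04501869, -0.01442451]), 'finger_force': 0.0, 'grip_width': 91.91671162075912}
```

View pics/scene0.png

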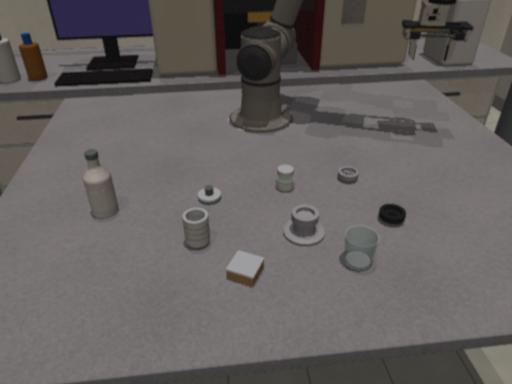

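View pics/top0.png

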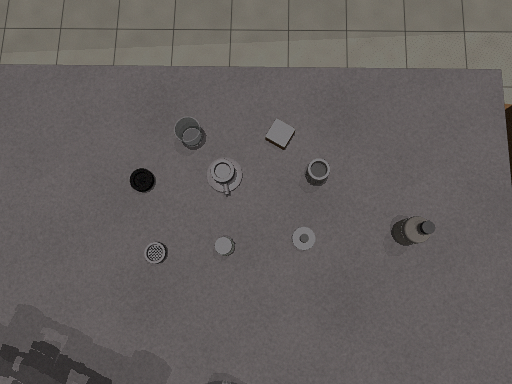

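The scene picture shows the stand at (304,224), collar (392,214), screen (348,174), funnel (197,228) and lid (209,194). In the top picture they are at (224,173), (142,180), (155,253), (318,170) and (304,238). All of them are unobstructed. Next I'll fit model silhouettes to the masks.

```bash
cat > h.py <<'E'
import numpy as np,cv2
from plant import bot
from scipy.optimize import minimize
from scipy.spatial.transform import Rotation as R
G={'stand_mouth':[(0,48),(4,48),(4,20),(45,20),(45,31),(60,31)],
'collar_mid':[(0,18),(9,18),(9,31),(27,31)],'screen_mid':[(0,18),(9,18),(9,28),(25,28)],
'funnel_mid':[(0,18),(9,18),(9,28),(79,28)],'lid_mid':[(0,18),(9,18),(9,30),(15,30),(15,11),(35,11)],
'jar_mid':[(0,24),(60,24)],'beaker_mid':[(0,35),(70,35)],'washbottle_mid':[(0,32),(110,32),(150,15),(170,15)],'carton_mid':[(0,34),(30,34)]}
CM={c:bot.camera_model(c) for c in('scene','top')}
def proj(P,c):
    m=CM[c];q=R.from_euler('xyz',m['orientation']).inv().apply(P-m['position'])
    return np.c_[m['fx']*q[:,0]/q[:,2]+m['cx'],m['fy']*q[:,1]/q[:,2]+m['cy']]
def sil(xy,g,c,S=4,z0=0):
    im=np.zeros((384*S,512*S),np.uint8);t=np.linspace(0,2*np.pi,60)
    for (a,r),(b,s) in zip(g,g[1:]):
        P=np.vstack([np.c_[xy[0]+q*np.cos(t),xy[1]+q*np.sin(t),0*t+z+z0] for z,q in((a,r),(b,s))])
        h=cv2.convexHull(((proj(P,c)+.5)*S*16-8).astype(np.int32))
        cv2.fillConvexPoly(im,h,1,shift=4)
    return cv2.resize(im.astype(np.float32),(512,384),interpolation=cv2.INTER_AREA)
def ray(px,c,z):
    m=CM[c];d=R.from_euler('xyz',m['orientation']).apply([(px[0]-m['cx'])/m['fx'],(px[1]-m['cy'])/m['fy'],1])
    return (m['position']+d*(z-m['position'][2])/d[2])[:2]
def locate(n,cams=('scene','top'),z0=0):
    ms={}
    for c in cams:
        o=bot.outline_of(n,c)
        if o: ms[c]=o[0];
    out={}
    for k in [(c,) for c in ms]+[tuple(ms)]:
        x0=ray(ms[k[0]]['pixel'],k[0],z0+G[n][-1][0]/2)
        f=lambda p:sum(np.abs(sil(p,G[n],c,z0=z0)-ms[c]['mask']).sum()/ms[c]['mask'].sum() for c in k)
        r=minimize(f,x0,method='Nelder-Mead',options=dict(initial_simplex=x0+np.array([[8,8],[-10,5],[3,-10]]),xatol=.1,fatol=1e-4))
        out['+'.join(k)]=(r.x.round(1).tolist(),round(r.fun,3),[round(float(ms[c]['p']),2) for c in k])
    return out
E
python3 - <<'E'
from h import *
for n in G: print(n,locate(n))
E
```

```text
stand_mouth {'scene': ([637.1, 14.7], np.float64(0.067), [0.68]), 'top': ([636.7, 15.4], np.float64(0.046), [0.61]), 'scene+top': ([636.8, 15.5], np.float64(0.114), [0.68, 0.61])}
collar_mid {'scene': ([613.9, 233.5], np.float64(0.234), [0.89]), 'top': ([470.2, -196.7], np.float64(0.078), [0.32]), 'scene+top': ([614.1, 234.1], np.float64(2.29), [0.89, 0.32])}
screen_mid {'scene': ([426.6, 184.8], np.float64(0.103), [0.68]), 'top': ([425.7, 184.1], np.float64(0.241), [0.66]), 'scene+top': ([426.0, 184.5], np.float64(0.347), [0.68, 0.66])}
funnel_mid {'scene': ([641.2, -229.9], np.float64(0.094), [0.96]), 'top': ([639.0, -229.6], np.float64(0.06), [0.94]), 'scene+top': ([639.7, -229.8], np.float64(0.162), [0.96, 0.94])}
lid_mid {'scene': ([472.8, -198.5], np.float64(0.057), [0.52]), 'top': ([470.0, -197.5], np.float64(0.041), [0.77]), 'scene+top': ([470.6, -197.7], np.float64(0.141), [0.52, 0.77])}
jar_mid {'top': ([443.7, 3.3], np.float64(0.08), [0.65])}
beaker_mid {'scene': ([735.9, 111.2], np.float64(0.189), [0.64]), 'top': ([743.0, 110.5], np.float64(0.187), [0.91]), 'scene+top': ([741.6, 109.8], np.float64(0.391), [0.64, 0.91])}
washbottle_mid {'scene': ([492.9, -459.2], np.float64(0.1), [0.97]), 'top': ([491.1, -458.2], np.float64(0.054), [0.67]), 'scene+top': ([491.8, -459.1], np.float64(0.159), [0.97, 0.67])}
carton_mid {'scene': ([751.3, -134.3], np.float64(0.17), [0.69]), 'top': ([749.1, -132.2], np.float64(0.159), [0.59]), 'scene+top': ([750.0, -133.0], np.float64(0.336), [0.69, 0.59])}
```

```bash
python3 - <<'E'
from h import *
for c,(u,v) in (('top',(142,180)),('scene',(392,214))):
    im=bot.capture(c).max(2).astype(int);w=np.zeros((384,512),bool);w[v-20:v+20,u-20:u+20]=1
    m=(im<45)&w; m=cv2.morphologyEx(m.astype(np.uint8),cv2.MORPH_CLOSE,np.ones((5,5)))
    print(c,m.sum())
    x0=ray((u,v),c,13)
    f=lambda p:np.abs(sil(p,G['collar_mid'],c)-m).sum()/m.sum()
    r=minimize(f,x0,method='Nelder-Mead',options=dict(initial_simplex=x0+np.array([[8,8],[-10,5],[3,-10]]),xatol=.1,fatol=1e-4));print(r.x,r.fun)
E
python3 -m jog '[[0,0,0,0,0,-0.13],[0,0,0,0,0,-0.129],[0,0,0,0,0,0]]' 100
```

```text
top 461
[614.89667796 232.85163663] 0.05233188720173536
scene 421
[616.7452628  231.70321879] 0.19165676959619954
time: 1.4
tool_pos: [134.3, 507.5, 226.7]
tcp_rot: [3.142, 0.0, -3.14]
contact_force: [0.7, -0.7, -0.3]
grip_width: 92.0
finger_force: 0.0
```

```bash
python3 -m jog '[[-40,-23,0,0,0,0],[-40,-23,0,0,0,0],[-40,-23,0,0,0,0],[-40,-23,0,0,0,0],[-40,-23,0,0,0,0],[-40,-23,0,0,0,0],[-40,-23,0,0,0,0],[-40,-23,0,0,0,0],[-40,-23,0,0,0,0],[-40,-23,0,0,0,0],[-40,-23,0,0,0,0],[-40,-21,0,0,0,0]]'
python3 -m jog '[[0,0,0,0,0,0],[0,0,0,0,0,0]]'
```

```text
time: 2.6
tool_pos: [615.9, 232.3, 226.7]
tcp_rot: [3.141, 0.0, 3.137]
contact_force: [1.0, -0.1, 0.3]
grip_width: 91.8
finger_force: 0.0
time: 2.8
tool_pos: [614.6, 232.9, 225.7]
tcp_rot: [3.142, -0.002, 3.137]
contact_force: [-1.0, 0.6, -0.2]
grip_width: 91.6
finger_force: 0.0
```

```bash
python3 -m jog '[[0,0,40,0,0,0],[0,0,40,0,0,0],[0,0,40,0,0,0],[0,0,40,0,0,0],[0,0,25,0,0,0],[0,0,15,0,0,0],[0,0,10,0,0,0],[0,0,5,0,0,0],[0,0,0,0,0,0]]'
python3 -m jog '[[0,0,0,0,0,0],[0,0,0,0,0,0],[0,0,0,0,0,0],[0,0,0,0,0,0],[0,0,0,0,0,0],[0,0,0,0,0,0],[0,0,0,0,0,0],[0,0,0,0,0,0]]' 50
```

```text
time: 3.7
tool_pos: [614.6, 234.0, 12.3]
tcp_rot: [3.141, 0.001, -3.141]
contact_force: [-0.2, 0.1, 0.3]
grip_width: 91.7
finger_force: 0.0
time: 4.5
tool_pos: [614.6, 233.7, 12.1]
tcp_rot: [3.141, 0.001, -3.141]
contact_force: [-0.4, -0.8, 3.9]
grip_width: 61.2
finger_force: 30.0
```

```bash
python3 -m jog '[[0,0,-30,0,0,0],[0,0,-40,0,0,0],[0,0,-40,0,0,0],[-2,-20,0,0,0,0],[-4,-40,0,0,0,0],[-4,-40,0,0,0,0],[-4,-40,0,0,0,0],[-4,-40,0,0,0,0],[-4,-30,0,0,0,0],[0,-8,0,0,0,0],[0,0,0,0,0,0],[0,0,0,0,0,0]]'
python3 - <<'E'
from h import *
a=bot.capture('scene');b=bot.capture('top')
o=bot.get_obs();print(o['tool_pos'],o['grip_width'])
A=cv2.resize(a[140:290,220:400],None,fx=2.2,fy=2.2);B=cv2.resize(b[110:260,140:320],None,fx=2.2,fy=2.2)
cv2.imwrite('pics/p1.png',np.hstack([A,B])[:,:,::-1])
E
```

```text
time: 5.7
tool_pos: [636.1, 16.7, 121.4]
tcp_rot: [3.141, -0.001, -3.141]
contact_force: [-0.2, 0.3, -0.3]
grip_width: 60.9
finger_force: 30.0
[636.24421458  17.24485663 121.58830701] 61.36569442090886
```

View pics/p1.png

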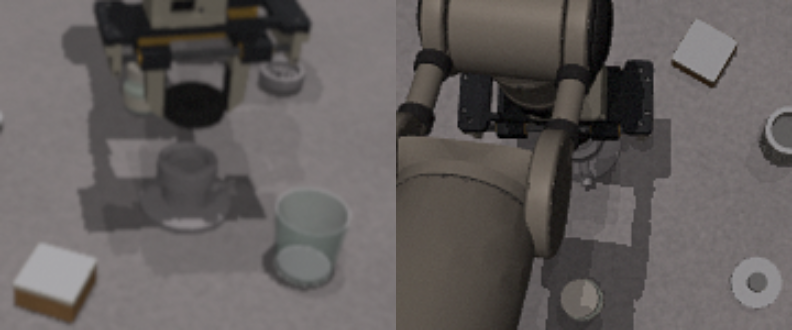

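Scene crop (left): the collar is level in the fingers at about (194,103), with the stand head below it at (187,160). Next I'll measure the held collar against the stand with the scene camera.

Run:
```python
from h import *
o=bot.get_obs();print(o['tool_pos'])
bot.capture('scene')
print(locate('collar_mid',('scene',),z0=o['tool_pos'][2]-12.2))
print(locate('stand_mouth',('scene',)))
print(proj(np.array([[637,15.2,136.]]),'scene'))
```

```text
[636.24421458  17.24485663 121.58830701]
{'scene': ([635.5, 16.3], np.float64(0.235), [0.88])}
{'scene': ([637.7, 14.0], np.float64(0.06), [0.75])}
[[307.28536706 183.5457773 ]]
```

```bash
python3 -m jog '[[-1,-1.7,20,0,0,0],[0,0,15,0,0,0],[0,0,6,0,0,0],[0,0,3,0,0,0],[0,0,3,0,0,0],[0,0,0,0,0,0],[0,0,0,0,0,0]]'
python3 -m jog '[[0,0,3,0,0,0],[0,0,3,0,0,0],[0,0,0,0,0,0],[0,0,0,0,0,0]]'
```

```text
time: 6.65
tool_pos: [637.8, 14.0, 75.3]
tcp_rot: [-3.142, 0.001, -3.141]
contact_force: [-0.0, 0.3, -0.8]
grip_width: 61.3
finger_force: 30.0
time: 7.05
tool_pos: [637.4, 13.9, 68.6]
tcp_rot: [3.141, -0.0, -3.141]
contact_force: [0.1, 0.2, -0.3]
grip_width: 61.4
finger_force: 30.0
```

```bash
python3 -m jog '[[0,0.5,2,0,0,0],[0,0.5,2,0,0,0],[0,0,0,0,0,0],[0,0,0,0,0,0]]'
python3 -m jog '[[0,0,1,0,0,0],[0,0,0,0,0,0],[0,0,0,0,0,0]]'
```

```text
time: 7.45
tool_pos: [637.4, 15.0, 64.6]
tcp_rot: [3.141, -0.0, -3.141]
contact_force: [-0.0, 0.3, -0.5]
grip_width: 61.6
finger_force: 30.0
time: 7.75
tool_pos: [637.4, 14.9, 63.7]
tcp_rot: [3.142, 0.0, -3.141]
contact_force: [-0.5, 0.3, 0.3]
grip_width: 61.4
finger_force: 30.0
```

```bash
python3 -m jog '[[0,0,0,0,0,0],[0,0,0,0,0,0],[0,0,0,0,0,0],[0,0,0,0,0,0],[0,0,0,0,0,0],[0,0,-20,0,0,0],[0,0,-45,0,0,0],[0,0,-45,0,0,0],[0,0,0,0,0,0]]' 100
python3 -m jog '[[25,20,0,0,0,0],[40,30,0,0,0,0],[40,30,0,0,0,0],[40,30,0,0,0,0],[40,30,0,0,0,0],[20,20,0,0,0,0],[6,9,0,0,0,0],[0,0,0,0,0,0],[0,0,0,0,0,0]]'
python3 - <<'E'
from h import *
for c in('scene','top'):bot.capture(c)
print(bot.get_obs()['tool_pos'])
print(locate('collar_mid',z0=51));print(locate('stand_mouth'));print(locate('screen_mid'))
cv2.imwrite('pics/p2.png',cv2.resize(bot.capture('scene')[150:290,200:420],None,fx=3,fy=3)[:,:,::-1])
E
```

```text
time: 8.65
tool_pos: [640.9, 14.7, 181.2]
tcp_rot: [-3.14, 0.013, -3.141]
contact_force: [0.1, -0.3, 0.2]
grip_width: 91.8
finger_force: 0.0
time: 9.55
tool_pos: [427.5, 183.5, 173.7]
tcp_rot: [-3.141, 0.001, -3.141]
contact_force: [-0.0, 0.1, -0.3]
grip_width: 92.1
finger_force: 0.0
[427.53533623 183.12265633 173.56714495]
{'scene': ([556.9, -439.7], np.float64(0.677), [0.61]), 'top': ([636.7, 14.4], np.float64(0.066), [0.9]), 'scene+top': ([560.2, -438.9], np.float64(2.817), [0.61, 0.9])}
{'scene': ([636.1, 14.4], np.float64(0.533), [0.64]), 'top': ([634.8, 14.5], np.float64(0.927), [0.65]), 'scene+top': ([635.3, 14.7], np.float64(1.465), [0.64, 0.65])}
{'scene': ([426.7, 184.9], np.float64(0.198), [0.73])}
```

View pics/p2.png

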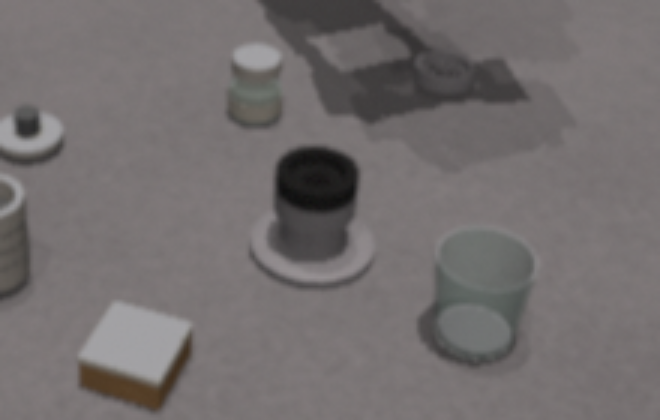

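The collar sits flush and upright on the stand, at crop (316,180). Next is the screen.

```bash
python3 -m jog '[[1.5,1,30,0,0,0],[0,0,40,0,0,0],[0,0,35,0,0,0],[0,0,25,0,0,0],[0,0,15,0,0,0],[0,0,10,0,0,0],[0,0,6,0,0,0],[0,0,0,0,0,0],[0,0,0,0,0,0]]'
python3 -m jog '[[0,0,0,0,0,0],[0,0,0,0,0,0],[0,0,0,0,0,0],[0,0,0,0,0,0],[0,0,0,0,0,0],[0,0,0,0,0,0],[0,0,0,0,0,0],[0,0,0,0,0,0]]' 45
```

```text
time: 10.9
tool_pos: [425.4, 185.0, 13.3]
tcp_rot: [3.141, 0.001, -3.141]
contact_force: [-0.6, 0.0, 0.8]
grip_width: 91.4
finger_force: 0.0
time: 11.7
tool_pos: [425.0, 185.0, 12.8]
tcp_rot: [3.141, 0.0, -3.141]
contact_force: [-0.2, 0.1, 2.6]
grip_width: 55.2
finger_force: 30.0
```

```bash
python3 -m jog '[[0,0,-30,0,0,0],[0,0,-45,0,0,0],[0,0,-45,0,0,0],[-20,-16,0,0,0,0],[-40,-32,0,0,0,0],[-40,-32,0,0,0,0],[-40,-32,0,0,0,0],[-40,-32,0,0,0,0],[-25,-20,0,0,0,0],[-6.5,-6,0,0,0,0],[0,0,0,0,0,0],[0,0,0,0,0,0]]'
python3 -m jog '[[0,0,15,0,0,0],[0,0,12,0,0,0],[0,0,0,0,0,0],[0,0,0,0,0,0]]'
python3 - <<'E'
from h import *
o=bot.get_obs();print(o['tool_pos'])
bot.capture('scene')
print(locate('screen_mid',('scene',),z0=o['tool_pos'][2]-12.8))
cv2.imwrite('pics/p3.png',cv2.resize(bot.capture('scene')[150:270,220:400],None,fx=4,fy=4)[:,:,::-1])
E
```

```text
time: 12.9
tool_pos: [631.4, 18.8, 132.1]
tcp_rot: [3.141, -0.002, -3.141]
contact_force: [-0.6, -0.3, -2.2]
grip_width: 55.1
finger_force: 30.0
time: 13.3
tool_pos: [632.1, 18.7, 105.7]
tcp_rot: [3.141, -0.001, -3.141]
contact_force: [-0.0, 0.3, -0.8]
grip_width: 55.2
finger_force: 30.0
[632.11295416  18.68422367 105.68250375]
{'scene': ([633.0, 17.8], np.float64(0.182), [0.64])}
```

View pics/p3.png

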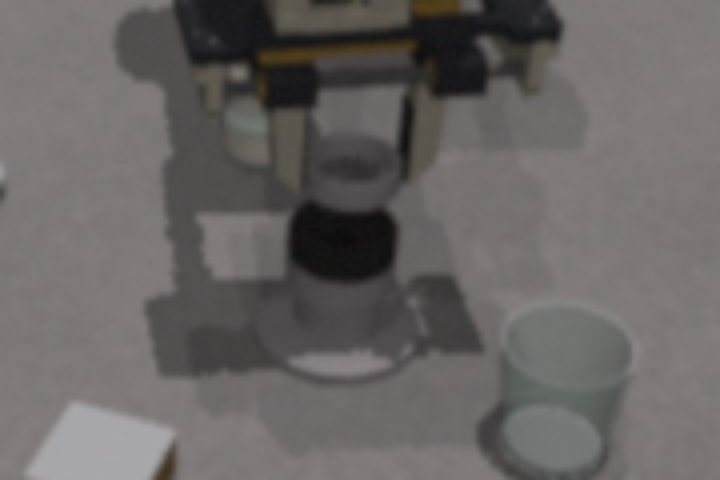

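The screen hangs level above the collar at crop (352,170), about 4 mm off to +y, as the TCP reading also says. I'll correct that and insert.

```bash
python3 -m jog '[[-4.5,-4,0,0,0,0],[0,0,0,0,0,0],[0,0,8,0,0,0],[0,0,5,0,0,0],[0,0,3,0,0,0],[0,0,3,0,0,0],[0,0,0,0,0,0],[0,0,0,0,0,0]]'
python3 -m jog '[[0,0,2,0,0,0],[0,0,1.5,0,0,0],[0,0,0,0,0,0],[0,0,0,0,0,0]]'
```

```text
time: 14.25
tool_pos: [637.2, 14.0, 86.7]
tcp_rot: [3.142, 0.0, -3.141]
contact_force: [-0.1, -0.1, -1.2]
grip_width: 55.1
finger_force: 30.0
time: 14.65
tool_pos: [637.1, 14.0, 83.2]
tcp_rot: [3.142, -0.0, -3.141]
contact_force: [1.4, -0.4, -1.3]
grip_width: 54.9
finger_force: 30.0
```

```bash
python3 -m jog '[[0,0.4,1,0,0,0],[0,0,0,0,0,0],[0,0,0,0,0,0]]'
python3 -m jog '[[0,0,0,0,0,0],[0,0,0,0,0,0],[0,0,0,0,0,0],[0,0,0,0,0,0],[0,0,0,0,0,0],[0,0,-20,0,0,0],[0,0,-40,0,0,0],[0,0,-40,0,0,0],[0,0,0,0,0,0]]' 100
python3 -m jog '[[0,-20,0,0,0,0],[0,-40,0,0,0,0],[0,-40,0,0,0,0],[0,-40,0,0,0,0],[0,-40,0,0,0,0],[0,-40,0,0,0,0],[-2,-20,0,0,0,0],[0,-4,0,0,0,0],[0,0,0,0,0,0],[0,0,0,0,0,0]]'
python3 - <<'E'
from h import *
for c in('scene','top'):bot.capture(c)
print(bot.get_obs()['tool_pos'])
print(locate('screen_mid',z0=69));print(locate('collar_mid',z0=51));print(locate('funnel_mid'))
cv2.imwrite('pics/p4.png',cv2.resize(bot.capture('scene')[120:290,150:420],None,fx=2.5,fy=2.5)[:,:,::-1])
E
```

```text
time: 14.95
tool_pos: [637.1, 14.5, 82.2]
tcp_rot: [3.141, -0.0, -3.141]
contact_force: [0.1, 0.3, -1.1]
grip_width: 54.8
finger_force: 30.0
time: 15.85
tool_pos: [640.1, 14.2, 188.9]
tcp_rot: [-3.14, 0.012, -3.141]
contact_force: [0.8, 0.2, 0.4]
grip_width: 92.1
finger_force: 0.0
time: 16.85
tool_pos: [639.2, -228.1, 182.0]
tcp_rot: [3.141, -0.0, -3.14]
contact_force: [-0.4, 0.5, 1.0]
grip_width: 92.0
finger_force: 0.0
[ 639.37749797 -227.89162503  182.30622172]
{'scene': ([637.2, 13.2], np.float64(0.123), [0.79]), 'top': ([637.2, 13.6], np.float64(0.111), [0.58]), 'scene+top': ([636.9, 13.7], np.float64(0.234), [0.79, 0.58])}
{'scene': ([640.7, 13.9], np.float64(1.573), [0.71])}
{'scene': ([640.2, -230.6], np.float64(0.093), [0.58])}
```

View pics/p4.png

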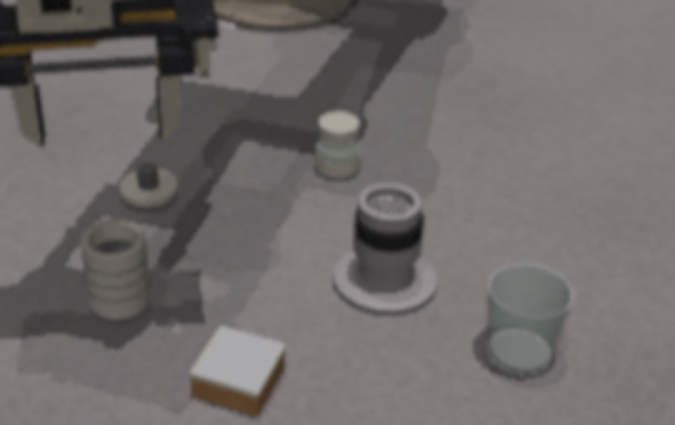

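The screen is home and level on the collar at crop (388,215). Next is the funnel.

```bash
python3 -m jog '[[0,-1.8,0,0,0,0],[0,0,30,0,0,0],[0,0,40,0,0,0],[0,0,30,0,0,0],[0,0,20,0,0,0],[0,0,15,0,0,0],[0,0,11,0,0,0],[0,0,0,0,0,0],[0,0,0,0,0,0]]'
python3 -m jog '[[0,0,0,0,0,0],[0,0,0,0,0,0],[0,0,0,0,0,0],[0,0,0,0,0,0],[0,0,0,0,0,0],[0,0,0,0,0,0],[0,0,0,0,0,0],[0,0,0,0,0,0]]' 45
python3 -m jog '[[0,0,-20,0,0,0],[0,0,-40,0,0,0],[0,0,-40,0,0,0],[0,0,-35,0,0,0],[0,0,0,0,0,0],[0,0,0,0,0,0]]'
```

```text
time: 18.2
tool_pos: [639.7, -231.7, 37.0]
tcp_rot: [-3.141, 0.001, -3.141]
contact_force: [0.2, 0.2, 0.5]
grip_width: 91.9
finger_force: 0.0
time: 19.0
tool_pos: [639.3, -231.4, 36.4]
tcp_rot: [3.142, 0.0, -3.141]
contact_force: [0.5, 0.9, 2.3]
grip_width: 55.6
finger_force: 30.0
time: 19.6
tool_pos: [639.2, -231.5, 171.6]
tcp_rot: [-3.141, 0.001, -3.141]
contact_force: [0.1, 0.1, -1.3]
grip_width: 55.2
finger_force: 30.0
```

```bash
python3 -m jog '[[0,20,0,0,0,0],[0,35,0,0,0,0],[0,35,0,0,0,0],[0,35,0,0,0,0],[0,35,0,0,0,0],[0,35,0,0,0,0],[2,30,0,0,0,0],[0,15,0,0,0,0],[0,5.7,0,0,0,0],[0,0,0,0,0,0],[0,0,0,0,0,0]]'
python3 -m jog '[[0,0,15,0,0,0],[0,0,12,0,0,0],[0,0,0,0,0,0],[0,0,0,0,0,0]]'
python3 - <<'E'
from h import *
o=bot.get_obs();print(o['tool_pos'])
bot.capture('scene')
print(locate('funnel_mid',('scene',),z0=o['tool_pos'][2]-36.4))
cv2.imwrite('pics/p5.png',cv2.resize(bot.capture('scene')[110:270,220:400],None,fx=3.5,fy=3.5)[:,:,::-1])
E
```

```text
time: 20.7
tool_pos: [637.1, 13.1, 170.8]
tcp_rot: [-3.141, -0.0, 3.141]
contact_force: [-0.9, -0.3, -1.0]
grip_width: 55.9
finger_force: 30.0
time: 21.1
tool_pos: [637.0, 13.6, 143.9]
tcp_rot: [3.142, -0.001, 3.141]
contact_force: [-0.1, 0.2, 0.1]
grip_width: 55.4
finger_force: 30.0
[637.01708972  13.61726286 143.92613515]
{'scene': ([638.2, 13.6], np.float64(0.137), [0.82])}
```

View pics/p5.png

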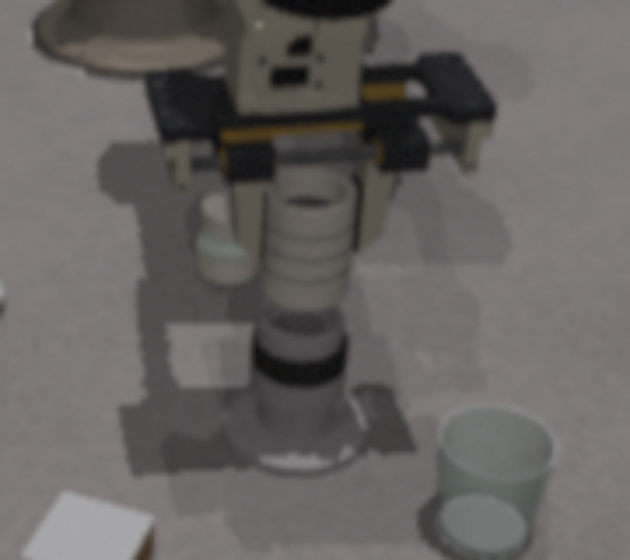

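The funnel is upright above the screen. The centres at crop (308,240) and (302,330) agree with the camera's lean, so I'll insert it.

```bash
python3 -m jog '[[0,0.3,8,0,0,0],[0,0,4,0,0,0],[0,0,3,0,0,0],[0,0,3,0,0,0],[0,0,2,0,0,0],[0,0,0,0,0,0],[0,0,0,0,0,0]]'
python3 -m jog '[[0,0,1,0,0,0],[0,0,0.5,0,0,0],[0,0,0,0,0,0],[0,0,0,0,0,0]]'
```

```text
time: 21.95
tool_pos: [637.2, 14.7, 124.3]
tcp_rot: [3.142, 0.0, -3.141]
contact_force: [0.3, 0.1, -0.4]
grip_width: 55.7
finger_force: 30.0
time: 22.35
tool_pos: [637.1, 14.6, 122.7]
tcp_rot: [3.142, 0.0, -3.141]
contact_force: [0.8, 0.3, -1.6]
grip_width: 55.8
finger_force: 30.0
```

```bash
python3 -m jog '[[0,0,0.8,0,0,0],[0,0,0,0,0,0],[0,0,0,0,0,0]]'
python3 -m jog '[[0,0,0,0,0,0],[0,0,0,0,0,0],[0,0,0,0,0,0],[0,0,0,0,0,0],[0,0,0,0,0,0],[0,0,-20,0,0,0],[0,0,-30,0,0,0],[0,0,-30,0,0,0],[0,0,-20,0,0,0],[0,0,0,0,0,0],[0,0,0,0,0,0]]' 100
python3 -m jog '[[15,-20,0,0,0,0],[25,-32,0,0,0,0],[25,-32,0,0,0,0],[25,-32,0,0,0,0],[25,-32,0,0,0,0],[25,-32,0,0,0,0],[20,-22,0,0,0,0],[7,-10,0,0,0,0],[0,0,0,0,0,0],[0,0,0,0,0,0]]'
python3 - <<'E'
from h import *
for c in('scene','top'):bot.capture(c)
print(bot.get_obs()['tool_pos'])
print(locate('funnel_mid',z0=85));print(locate('lid_mid'))
cv2.imwrite('pics/p6.png',cv2.resize(bot.capture('scene')[90:290,150:420],None,fx=2.5,fy=2.5)[:,:,::-1])
E
```

```text
time: 22.65
tool_pos: [637.1, 14.6, 121.9]
tcp_rot: [3.142, -0.0, -3.141]
contact_force: [0.5, -0.4, -1.3]
grip_width: 55.7
finger_force: 30.0
time: 23.75
tool_pos: [637.0, 14.6, 221.6]
tcp_rot: [3.142, 0.0, -3.141]
contact_force: [-1.0, 0.7, -0.9]
grip_width: 92.1
finger_force: 0.0
time: 24.75
tool_pos: [470.5, -196.8, 221.3]
tcp_rot: [3.141, -0.0, -3.142]
contact_force: [0.7, 0.2, 0.2]
grip_width: 92.0
finger_force: 0.0
[ 470.82062826 -196.40078889  221.4967478 ]
{'scene': ([639.3, 13.3], np.float64(0.068), [0.84]), 'top': ([636.1, 14.3], np.float64(0.103), [0.95]), 'scene+top': ([637.3, 14.3], np.float64(0.178), [0.84, 0.95])}
{'scene': ([472.1, -198.3], np.float64(0.075), [0.87]), 'top': ([468.4, -195.6], np.float64(3.47), [0.59]), 'scene+top': ([470.4, -198.3], np.float64(3.602), [0.87, 0.59])}
```

View pics/p6.png

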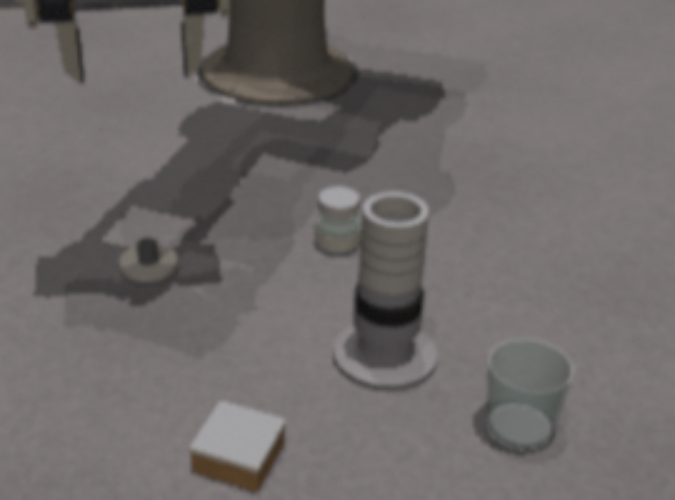

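The funnel stands straight and home on the screen at crop (393,250). The last part is the lid, which I'll take by its knob.

```bash
python3 -m jog '[[0.2,-1.4,20,0,0,0],[0,0,40,0,0,0],[0,0,40,0,0,0],[0,0,40,0,0,0],[0,0,30,0,0,0],[0,0,20,0,0,0],[0,0,8,0,0,0],[0,0,4,0,0,0],[0,0,0,0,0,0],[0,0,0,0,0,0]]'
```

```text
time: 26.1
tool_pos: [470.7, -199.2, 20.9]
tcp_rot: [-3.141, 0.002, -3.141]
contact_force: [0.2, -0.1, 0.6]
grip_width: 92.1
finger_force: 0.0
```

```bash
python3 -m jog '[[0,0.8,2,0,0,0],[0,0,1.5,0,0,0],[0,0,0,0,0,0]]'
python3 -m jog '[[0,0,0,0,0,0],[0,0,0,0,0,0],[0,0,0,0,0,0],[0,0,0,0,0,0],[0,0,0,0,0,0],[0,0,0,0,0,0],[0,0,0,0,0,0],[0,0,0,0,0,0],[0,0,0,0,0,0],[0,0,0,0,0,0],[0,0,0,0,0,0],[0,0,0,0,0,0]]' 12
```

```text
time: 26.4
tool_pos: [470.0, -198.0, 16.6]
tcp_rot: [-3.142, 0.0, -3.141]
contact_force: [0.7, 0.0, -0.2]
grip_width: 91.8
finger_force: 0.0
time: 27.6
tool_pos: [470.0, -198.0, 16.4]
tcp_rot: [3.141, 0.0, -3.141]
contact_force: [0.2, -0.2, -0.1]
grip_width: 21.3
finger_force: 30.0
```

```bash
python3 -m jog '[[0,0,-20,0,0,0],[0,0,-40,0,0,0],[0,0,-40,0,0,0],[0,0,-40,0,0,0],[0,0,-40,0,0,0],[0,0,-25,0,0,0],[0,0,0,0,0,0]]'
python3 -m jog '[[-15,20,0,0,0,0],[-25,32,0,0,0,0],[-25,32,0,0,0,0],[-25,32,0,0,0,0],[-25,32,0,0,0,0],[-25,32,0,0,0,0],[-20,22,0,0,0,0],[-7,10,0,0,0,0],[0,0,0,0,0,0],[0,0,0,0,0,0]]'
python3 - <<'E'
from h import *
o=bot.get_obs();print(o['tool_pos'])
bot.capture('scene')
print(locate('lid_mid',('scene',),z0=o['tool_pos'][2]-16.4))
print(locate('funnel_mid',('scene',),z0=85))
cv2.imwrite('pics/p7.png',cv2.resize(bot.capture('scene')[70:250,220:400],None,fx=3.3,fy=3.3)[:,:,::-1])
E
```

```text
time: 28.3
tool_pos: [471.5, -198.9, 225.2]
tcp_rot: [-3.138, 0.007, -3.141]
contact_force: [0.7, 0.4, -1.2]
grip_width: 21.3
finger_force: 30.0
time: 29.3
tool_pos: [636.1, 13.2, 220.5]
tcp_rot: [-3.141, -0.002, 3.142]
contact_force: [0.0, 0.1, -0.9]
grip_width: 21.0
finger_force: 30.0
[636.05685537  13.22930813 220.52220432]
{'scene': ([639.1, 11.8], np.float64(0.272), [0.9])}
{'scene': ([639.3, 13.9], np.float64(0.059), [0.76])}
```

View pics/p7.png

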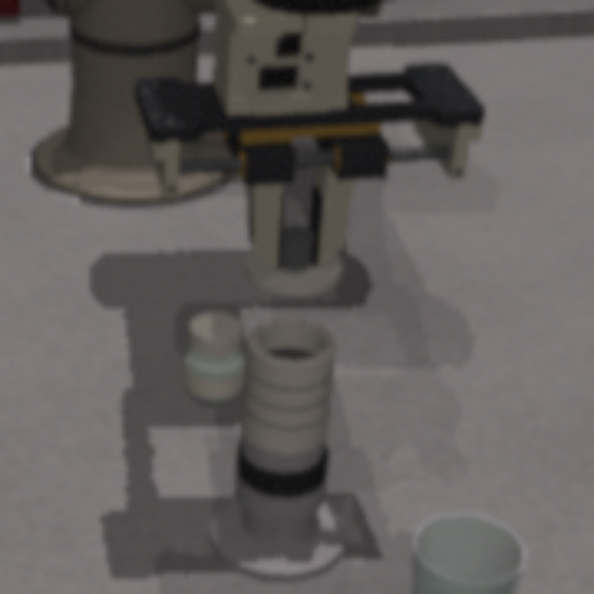

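The lid hangs level above the funnel mouth, at crop (296,280) over (290,345). I'll make a small correction and lower it.

```bash
python3 -m jog '[[-0.6,1.1,15,0,0,0],[0,0,12,0,0,0],[0,0,6,0,0,0],[0,0,4,0,0,0],[0,0,3,0,0,0],[0,0,3,0,0,0],[0,0,0,0,0,0],[0,0,0,0,0,0]]'
python3 -m jog '[[0,0,2,0,0,0],[0,0,2,0,0,0],[0,0,0,0,0,0],[0,0,0,0,0,0]]'
```

```text
time: 30.3
tool_pos: [637.6, 15.1, 178.7]
tcp_rot: [3.142, 0.0, -3.141]
contact_force: [0.1, 0.2, -0.5]
grip_width: 20.9
finger_force: 30.0
time: 30.7
tool_pos: [637.5, 15.1, 174.3]
tcp_rot: [3.142, -0.0, -3.141]
contact_force: [-0.1, -0.6, -0.8]
grip_width: 21.2
finger_force: 30.0
```

```bash
python3 -m jog '[[0,-0.4,1.3,0,0,0],[0,0,1,0,0,0],[0,0,0,0,0,0],[0,0,0,0,0,0]]'
python3 -m jog '[[0,0,0,0,0,0],[0,0,0,0,0,0],[0,0,0,0,0,0],[0,0,0,0,0,0],[0,0,0,0,0,0],[0,0,0,0,0,0],[0,0,0,0,0,0],[0,0,-15,0,0,0],[0,0,-30,0,0,0],[0,0,-15,0,0,0],[0,0,0,0,0,0],[0,0,0,0,0,0]]' 100
python3 -m jog '[[15,0,0,0,0,0],[30,0,0,0,0,0],[40,0,0,0,0,0],[40,0,0,0,0,0],[30,0,0,0,0,0],[15,0,0,0,0,0],[0,0,0,0,0,0],[0,0,0,0,0,0],[0,0,0,0,0,0]]'
python3 - <<'E'
from h import *
for c in('scene','top'):bot.capture(c)
print(locate('funnel_mid',('scene',),z0=85));print(locate('lid_mid',('scene',),z0=155))
cv2.imwrite('pics/p8.png',cv2.resize(bot.capture('scene')[90:290,150:420],None,fx=2.5,fy=2.5)[:,:,::-1])
E
```

```text
time: 31.1
tool_pos: [637.5, 14.7, 172.1]
tcp_rot: [3.141, 0.0, -3.141]
contact_force: [0.1, -0.1, -0.6]
grip_width: 21.3
finger_force: 30.0
time: 32.3
tool_pos: [637.3, 14.7, 231.6]
tcp_rot: [3.141, -0.0, -3.141]
contact_force: [0.2, 0.5, 0.7]
grip_width: 91.7
finger_force: 0.0
time: 33.2
tool_pos: [468.2, 14.6, 231.6]
tcp_rot: [3.141, -0.0, -3.141]
contact_force: [-0.7, -0.1, 0.1]
grip_width: 91.8
finger_force: 0.0
{'scene': ([635.5, 15.4], np.float64(0.626), [0.56])}Traceback (most recent call last):
  File "<stdin>", line 3, in <module>
  File "h.py", line 30, in locate
    x0=ray(ms[k[0]]['pixel'],k[0],z0+G[n][-1][0]/2)
              ~^^^
IndexError: tuple index out of range
```

Run:
```python
from h import *
cv2.imwrite('pics/p8.png',cv2.resize(bot.capture('scene')[90:250,220:400],None,fx=3.5,fy=3.5)[:,:,::-1])
```

```text
(no output)
```

View pics/p8.png

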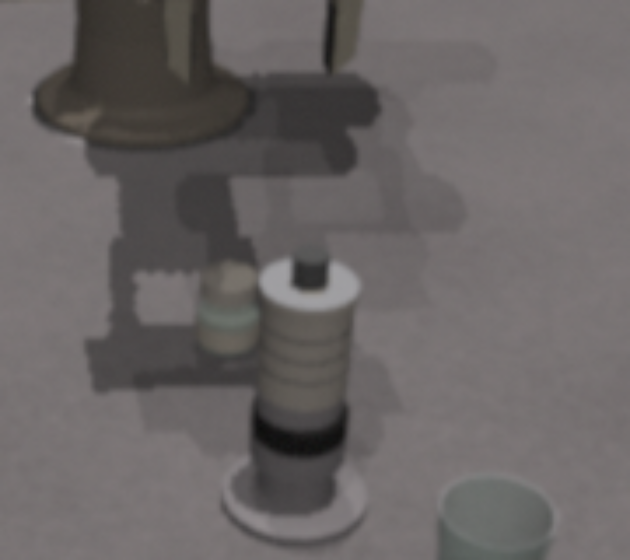

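The lid sits flat and centred on the funnel at crop (310,283), the stack is straight, and the gripper is clear. I'm handing it in.

```bash
python3 -c "
from plant import bot
print(bot.close_job())"
```

```text
the job is handed in; nothing more can be done
None
```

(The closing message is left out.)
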